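Sweep the mat and unload the slide dryer through its guard

ROBOT

A 6-joint arm with a two-finger parallel gripper is mounted at the origin on the work surface. World frame = base frame: x ahead of the robot, y to its left, z up, the work surface at z = 0. Lengths are in m, angles in rad, forces in N, time in s.
With the tool pointing down it reaches from about 0.275 to 0.75 m from the base axis. Payload 10.2 kg.
Tool frame: the origin (TCP) lies between the finger pads; the fingertips stand 25 mm ahead of it and the grasp point (between the pads) lies 6 mm ahead of it; z points along the fingers, y is the line along which they close (so a half turn about z gives the same grasp; the last joint's range is limited). The gripper opens to 88 mm and grips with 3 to 60 N. Pads are 18 mm wide; open, the fingers measure 123 mm over their backs; the gripper's body (75 mm by 187 mm) begins 45 mm behind the grasp point.
Start: joints at [0.992, 0.313, 1.498, -0, 1.331, -0.223], TCP at [0.183, 0.492, 0.264] pointing down, gripper open.
Joint ranges: [-2.94, 2.94], [-0.97, 2.17], [0.19, 2.56], [-1.23, 4.37], [0.02, 3.11], [-2.88, 2.88]. Speed limits (rad/s): [2.39, 2.39, 3.01, 3.14, 3.14, 3.14].

INTERFACE

Orientations are given as a 3x3 rotation matrix whose columns are the frame's x, y, z axes.
In Python, from rig import manip gives the robot as it stands. The module is installed in compiled form; this text tells all that it offers. Calls block until the motion is done:
- manip.move_ptp(position, orientation): joint-space move of the TCP to a pose.
- manip.move_straight(position, attitude=None, vel=0.15, max_force=None): straight line of the TCP; attitude=None keeps the orientation; vel is the mean speed in m/s. With max_force (N) it stops when the force on the tool has changed by that much, and returns True; else False.
- manip.move_joints(angles): joint-space move.
- manip.set_gripper(opening): finger opening in m; the grip force is fixed at half the most; returns when the fingers have stopped.
- manip.wait(seconds).
- manip.solve_ik(position, orientation): joint angles nearest the present ones, or None.
- manip.get_state(): the state.
- manip.get_image(name): name is "scene" or "top" or "wrist"; returns a dict with "color" (480x640x3 uint8, red, green, blue), "z_map" (480x640 float32, m along the optical axis (not along the pixel's ray), 0 where there is no reading), "fovy" (degrees; the focal length in pixels is half the picture's height over the tangent of half this angle, whatever the lens; pixels are square), "cx", "cy" (the principal point, pixels), "R" (3x3) and "t" (3): a world point X has camera coordinates R X + t. Camera axes: x right, y down, z forward; pixel columns grow to the right and rows downward; lengths in m; the calibration is good to about 2 mm. A picture is of the moment at which its call begins.
A pose or a line that the arm cannot do raises manip.IKError and nothing moves.
- manip.sign_off(): hands the job in; it is judged then, once.
The state is a dict: "t": time; "joint_positions": joint angles; "joint_vel": joint speeds; "joint_torque": joint torques, N m; "position": TCP position; "eef_rot": TCP orientation; "ft_force": force on the tool from outside, world axes, zero at the start; "torque": the same for the moment, N m; "gripper_width": finger opening in m; "grasp_force": force on a finger pad.
Only numpy, scipy, OpenCV 4.12 (cv2) and the standard library are available. Lean on these libraries where they do the work, as an engineer would, in place of code of your own. Each camera call takes 0.05 s, during which the arm holds its last target. There are 200 camera calls.

TASK

Sweep the sharp resin offcuts off the blue mat into the dustpan with the brush, keeping the fingers off them, and only then unload the slide dryer onto the mat. To do so, slide its clear lids past one another to get at the slide carriers, turn each carrier in line with its guard slot to draw it up out of the chest, and stand them all upright on the mat. Finish with the brush standing on the white tray again, both lids slid fully home, and the other things on the tray left alone.

Things in the scene. Friction and masses are not known exactly. Their poses are not given: they have to be found in the camera images.
- dryer: white open-topped chest, fixed, 250 mm (own x) by 340 mm (own y); origin at the centre of its underside on the bench, x away from the robot, y to the left as the robot faces it. Chamber floor 30 mm up, 238 x 328 mm inside; walls along y reach 161 mm, end walls 136 mm. Each carrier stands on the chamber floor, roughly across its own slot in the guard
- guard (a point): middle of the top face, 80 mm up, of the 4 mm steel guard roofing the chamber. Four slots, centred 55 mm nearer/farther (dryer x) and 100 mm left/right (dryer y) of this point, 34 mm wide (x) by 100 mm long (y). Cages stand 6 mm below the guard, too long to come up until turned along the slot; necks stick up through it, heads reach 132 mm up, just below the lids
- lid_upper (a joint): upper lid, over the left (+y) half, top face 153 mm up, opens towards -y over the lower lid: a clear pane 228 x 178 x 6 mm sliding along the dryer's y; 0 = home, grows as it opens, to 0.134 m when fully over its neighbour. About 2 N moves it, it stays where left. The two lids' values together cannot exceed 0.134 (the lower pull stops the upper pane): one half fully open at a time
- lid_lower (a joint): lower lid, over the right (-y) half, top face 144 mm up, opens towards +y beneath the upper lid: a clear pane 228 x 178 x 6 mm sliding along the dryer's y; 0 = home, grows as it opens, to 0.134 m when fully under its neighbour. About 2 N moves it, it stays where left. The two lids' values together cannot exceed 0.134 (the lower pull stops the upper pane): one half fully open at a time
- lid_upper_pull (a point): centre of the top of the upper lid's blue pull, an upstand 64 mm long (dryer x) by 12 mm thick (dryer y) by 30 mm high on the pane, near the lid's outer end; this point is 183 mm above the bench; at home 150 mm to the left of the dryer's middle
- lid_lower_pull (a point): centre of the top of the lower lid's blue pull, an upstand 64 mm long (dryer x) by 12 mm thick (dryer y) by 40 mm high on the pane, near the lid's outer end; this point is 184 mm above the bench, 31 mm above the upper pane, whose edge it meets when this lid is fully open; at home 150 mm to the right of the dryer's middle
- carrier_a: flat slide carrier: a steel cage 86 mm long (own x) by 22 mm thick (own y) by 40 mm high, full of glass slides, with a flat neck 20 mm (x) by 10 mm (y) rising from its middle to 88 mm and on it a coloured T-head 32 mm (x) by 10 mm (y) by 14 mm, 102 mm in all; 160 g, the same either way round; origin at the centre of its underside, z up. May be absent
- carrier_b: flat slide carrier: a steel cage 86 mm long (own x) by 22 mm thick (own y) by 40 mm high, full of glass slides, with a flat neck 20 mm (x) by 10 mm (y) rising from its middle to 88 mm and on it a coloured T-head 32 mm (x) by 10 mm (y) by 14 mm, 102 mm in all; 160 g, the same either way round; origin at the centre of its underside, z up. May be absent
- carrier_c: flat slide carrier: a steel cage 86 mm long (own x) by 22 mm thick (own y) by 40 mm high, full of glass slides, with a flat neck 20 mm (x) by 10 mm (y) rising from its middle to 88 mm and on it a coloured T-head 32 mm (x) by 10 mm (y) by 14 mm, 102 mm in all; 160 g, the same either way round; origin at the centre of its underside, z up. May be absent
- carrier_d: flat slide carrier: a steel cage 86 mm long (own x) by 22 mm thick (own y) by 40 mm high, full of glass slides, with a flat neck 20 mm (x) by 10 mm (y) rising from its middle to 88 mm and on it a coloured T-head 32 mm (x) by 10 mm (y) by 14 mm, 102 mm in all; 160 g, the same either way round; origin at the centre of its underside, z up. May be absent
- mat: blue bench mat, fixed, 200 mm (own x, away from the robot) by 180 mm (own y), 6 mm thick, to the left or the right of the dryer; origin at the centre of its underside
- dustpan: red dustpan, fixed, its open mouth against the far (+x) edge of the mat: 130 mm deep (own x, mouth at -65 mm) by 190 mm wide (own y), floor 1.5 mm thick (a 4.5 mm drop from the mat), walls 32 mm high on the other three sides, a short handle behind; axes parallel to the mat's; origin at the centre of its underside
- offcut_a: amber resin offcut, a broken stepped lump about 22 x 16 x 15 mm high, 14 g, lying on the mat at the start; origin at the centre of its underside. May be absent
- offcut_b: amber resin offcut, a broken stepped lump about 18 x 18 x 18 mm high, 14 g, lying on the mat at the start; origin at the centre of its underside. May be absent
- offcut_c: amber resin offcut, a broken stepped lump about 26 x 15 x 14 mm high, 14 g, lying on the mat at the start; origin at the centre of its underside. May be absent
- offcut_d: amber resin offcut, a broken stepped lump about 20 x 20 x 13 mm high, 14 g, lying on the mat at the start; origin at the centre of its underside. May be absent
- brush: wooden block brush standing on its stiff bristles: bristle block 120 mm (own x) by 28 mm (own y), 42 mm high; wooden back 126 x 34 mm up to 56 mm; on it a grip 90 mm (x) by 16 mm (y) from 56 to 94 mm up; 160 g; origin at the centre of its underside
- tray: white tray, fixed, 270 mm (own x, away from the robot) by 180 mm (own y), floor 4 mm thick, rim 10 mm high, on the other side of the dryer from the mat; the brush stands at its far end, other things lie at its near end; origin at the centre of its underside
- counter: grey keypad tally counter, 72 x 50 x 19 mm, lying on the tray; origin at the centre of its underside; leave alone
- dish: small steel dish with lid, 52 mm across, 26 mm high, on the tray; origin at the centre of its underside; leave alone
- marker: red and white marker pen, 137 mm long, 15 mm thick, lying on the tray; origin under its middle; leave alone

How it is judged:
On the way, in this order (a step that is already met when the one before it is completed fails the run):
1. every offcut has been swept into the dustpan (x of offcut_a in the frame of dustpan between -0.06 and 0.065 m and y of offcut_a in the frame of dustpan between -0.095 and 0.095 m and height (world z) of each of offcut_a, offcut_b, offcut_c, offcut_d below 0.04 m and x of offcut_b in the frame of dustpan between -0.06 and 0.065 m and y of offcut_b in the frame of dustpan between -0.095 and 0.095 m and x of offcut_c in the frame of dustpan between -0.06 and 0.065 m and y of offcut_c in the frame of dustpan between -0.095 and 0.095 m and x of offcut_d in the frame of dustpan between -0.06 and 0.065 m and y of offcut_d in the frame of dustpan between -0.095 and 0.095 m), for 0.2 s.
2. every carrier is out of the chest and stands on the blue mat (x of carrier_a in the frame of mat between -0.1 and 0.1 m and y of carrier_a in the frame of mat between -0.09 and 0.09 m and z of each of carrier_a, carrier_b, carrier_c, carrier_d in the frame of mat below 0.013 m and angle between each of carrier_a, carrier_b, carrier_c, carrier_d's own z axis and vertical below 0.12 rad and linear speed of each of carrier_a, carrier_b, carrier_c, carrier_d below 0.02 m/s and x of carrier_b in the frame of mat between -0.1 and 0.1 m and y of carrier_b in the frame of mat between -0.09 and 0.09 m and x of carrier_c in the frame of mat between -0.1 and 0.1 m and y of carrier_c in the frame of mat between -0.09 and 0.09 m and x of carrier_d in the frame of mat between -0.1 and 0.1 m and y of carrier_d in the frame of mat between -0.09 and 0.09 m), for 0.2 s.
At the end, for the whole second after the job is handed in: All offcuts lie in the dustpan; every carrier stands upright (within 7 degrees) and at rest on the blue mat, its centre over the mat; the brush stands upright on the white tray; both lids are home within 8 mm (all of step 1 and all of step 2 and x of brush in the frame of tray between -0.135 and 0.135 m and y of brush in the frame of tray between -0.09 and 0.09 m and z of brush in the frame of tray below 0.02 m and angle between brush's own z axis and vertical below 0.15 rad and linear speed of brush below 0.02 m/s and value of joint each of lid_upper, lid_lower below 0.008 m); the robot touches nothing.
It fails at once if the fingers touched an offcut (contact force between the fingers and offcut_a above 0.5 N or contact force between the fingers and offcut_b above 0.5 N or contact force between the fingers and offcut_c above 0.5 N or contact force between the fingers and offcut_d above 0.5 N).
It fails at once if something on the white tray was shifted by more than 30 mm (distance of any of counter, dish, marker from where it was at the start of the episode above 0.03 m).
Of offcut_a, offcut_b, offcut_c, offcut_d only 2 to 4 are there at a start; the rules pass over those that are not, and their reading is None.
Of carrier_a, carrier_b, carrier_c, carrier_d only 3 to 4 are there at a start; the rules pass over those that are not, and their reading is None.
At some moment in a run one of offcut_a, offcut_b, offcut_c, offcut_d may be knocked a few centimetres aside while the robot is not near it.
Once in a run the grip may slacken for a moment while it holds something.
It also fails if it takes over 210 s, if anything falls off the work surface, if the arm or the gripper's body presses on something with over 40 N, if the wrist force passes 120 N, or if a joint passes its speed limit or range.

## Working session

There is one attempt and no reset: what is moved stays moved. The work goes in short steps, each a Python script; the robot and the scene stay as the last script left them, time stands still between calls to the robot, and variables do not carry over. Pictures are saved under pics/ and viewed, at most 14 in all, crops included, and the job is handed in when it is done.

```bash
mkdir -p pics; cat > h.py <<'E'
import numpy as np, cv2
from rig import manip as m
def snap(n,f=None):
    d=m.get_image(n)
    if f: cv2.imwrite('pics/'+f,d['color'][:,:,::-1])
    return d
def foc(d): return 240/np.tan(np.radians(d['fovy'])/2)
def cloud(d):
    f=foc(d); v,u=np.mgrid[0:480,0:640]; z=d['z_map'].astype(float)
    P=np.stack([(u-d['cx'])/f*z,(v-d['cy'])/f*z,z],-1)
    W=(P-d['t'])@np.array(d['R'])
    W[z<=0]=np.nan
    return W
def px2w(d,u,v,h):
    f=foc(d); R=np.array(d['R']); t=np.array(d['t'])
    r=R.T@np.array([(u-d['cx'])/f,(v-d['cy'])/f,1]); o=-R.T@t
    return o+r*(h-o[2])/r[2]
def down(a):
    # tool z down, tool y (closing dir) at angle a in world
    y=np.array([np.cos(a),np.sin(a),0]); z=np.array([0,0,-1.]); x=np.cross(y,z)
    return np.stack([x,y,z],1)
def st(): return m.get_state()
E
python3 - <<'E'
from h import *
for n in('top','scene'):
    d=snap(n,n+'0.png'); print(n,d['fovy'],d['cx'],d['cy'],np.round(d['R'],3).tolist(),np.round(d['t'],3))
    np.savez('pics/'+n+'0.npz',**d)
print(st()['t'],np.round(st()['eef_rot'],2).tolist())
E
```

```text
top 56.70029992127105 314.65226415724754 242.65608720473753 [[-0.096, -0.995, 0.004], [-0.972, 0.093, -0.214], [0.212, -0.024, -0.977]] [0.031 0.508 0.937]
scene 43.55737490283588 319.83953500222947 238.2575594247425 [[-0.107, 0.994, -0.01], [0.856, 0.087, -0.51], [-0.506, -0.063, -0.86]] [ 0.055 -0.361  1.953]
0.1 [[-0.94, 0.35, -0.0], [0.35, 0.94, -0.0], [0.0, -0.0, -1.0]]
```

View pics/top0.png

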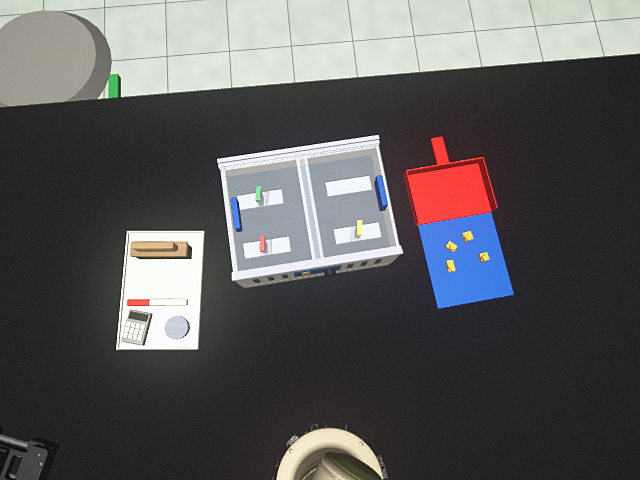

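View pics/scene0.png

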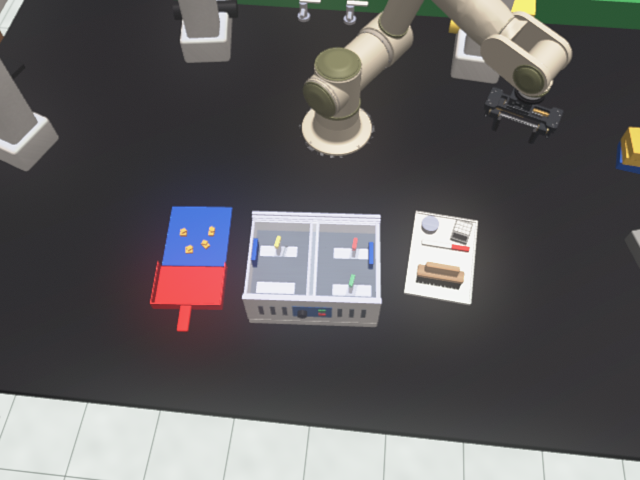

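Top view: tray on the left with the brush at (160,249), marker, counter and dish. The dryer is in the middle with pulls at (236,214) and (382,192), and heads green (258,193), red (263,243) and yellow (359,229). The mat is on the right with 4 offcuts, near (467,236), (451,246), (450,266) and (484,257), and the dustpan is beyond it.

```bash
python3 - <<'E'
from h import *
class D(dict):pass
for n in('top','scene'):
    d=dict(np.load(f'pics/{n}0.npz')); W=cloud(d); hsv=cv2.cvtColor(d['color'],cv2.COLOR_RGB2HSV); H,S,V=cv2.split(hsv)
    ms={'blue':(H>105)&(H<125)&(S>150)&(V>60),'red':((H<6)|(H>174))&(S>170)&(V>80),'amber':(H>12)&(H<30)&(S>120)&(V>120),'green':(H>45)&(H<85)&(S>80)&(V>80),'wood':(H>5)&(H<20)&(S>70)&(V>60),'white':(S<30)&(V>200)}
    for k,mk in ms.items():
        nn,l,s,c=cv2.connectedComponentsWithStats(mk.astype(np.uint8))
        for i in range(1,nn):
            if s[i,4]<(12 if k in('amber','green') else 40): continue
            p=W[l==i]; p=p[~np.isnan(p[:,0])]
            if len(p)==0: continue
            med=np.median(p,0)
            if not(-.7<med[1]<.7 and .2<med[0]<.9): continue
            r=cv2.minAreaRect(np.argwhere(l==i)[:,::-1].astype(np.float32))
            w=cv2.minAreaRect((p[:,:2]*1000).astype(np.float32))
            print(n,k,s[i].tolist(),'ztop',np.round(np.percentile(p[:,2],[5,50,90]),3),'med',np.round(med[:2],3),'rect',np.round(w[0],0),np.round(w[1],0),round(w[2],1))
E
```

```text
top blue [377, 175, 11, 31, 168] ztop [0.183 0.185 0.187] med [ 0.574 -0.157] rect [ 574. -156.] [63. 11.] 3.4
top blue [231, 198, 9, 31, 184] ztop [0.181 0.184 0.186] med [0.557 0.135] rect [556. 135.] [63. 11.] 3.3
top blue [418, 213, 96, 96, 6161] ztop [0.004 0.007 0.009] med [ 0.44  -0.362] rect [ 447. -364.] [200. 185.] 4.7
top red [404, 136, 94, 90, 5028] ztop [-0.     0.003  0.027] med [ 0.622 -0.35 ] rect [ 655. -353.] [215. 208.] 4.5
top red [127, 300, 22, 6, 76] ztop [0.016 0.018 0.021] med [0.42  0.395] rect [418. 390.] [47. 11.] 84.5
top amber [462, 231, 11, 10, 70] ztop [0.012 0.017 0.021] med [ 0.5   -0.373] rect [ 501. -375.] [19. 21.] 11.6
top amber [446, 241, 11, 11, 66] ztop [0.01  0.017 0.023] med [ 0.479 -0.331] rect [ 480. -332.] [22. 15.] 42.0
top amber [479, 252, 10, 10, 65] ztop [0.012 0.021 0.026] med [ 0.447 -0.4  ] rect [ 448. -403.] [18. 18.] 7.2
top amber [446, 260, 9, 12, 73] ztop [0.013 0.018 0.022] med [ 0.434 -0.322] rect [ 435. -321.] [25. 18.] 0.9
top green [256, 186, 5, 15, 62] ztop [0.152 0.154 0.156] med [0.603 0.091] rect [602.  91.] [ 9. 29.] 8
[... 1884 characters left out ...]
 18.] 4.2
scene wood [418, 263, 46, 20, 457] ztop [0.053 0.061 0.097] med [0.539 0.33 ] rect [534. 328.] [122.  34.] 84.4
scene white [242, 211, 140, 93, 4377] ztop [0.139 0.152 0.16 ] med [ 0.607 -0.009] rect [514. -13.] [368. 366.] 4.3
scene white [404, 211, 74, 93, 3936] ztop [-0.003  0.004  0.018] med [0.44  0.336] rect [446. 341.] [184. 283.] 84.6
scene white [260, 245, 38, 12, 375] ztop [0.138 0.143 0.147] med [ 0.556 -0.1  ] rect [ 555. -102.] [39. 97.] 5.4
scene white [333, 247, 35, 13, 355] ztop [0.147 0.152 0.156] med [0.549 0.079] rect [548.  83.] [35. 88.] 2.0
scene white [0, 394, 463, 86, 27457] ztop [-0.761 -0.75  -0.742] med [ 0.889 -0.434] rect [ 911. -331.] [ 262. 1742.] 0.2
```

```bash
cat >> h.py <<'E'
def best(p,a):
    q0=np.array(st()['joint_positions']); c=[]
    for k in(-1,0,1):
        A=down(a+k*np.pi) if k<1 else down(a)
        q=m.solve_ik(p,A)
        if q is not None: c.append((np.abs(np.array(q)-q0).max(),abs(q[5]),A,q))
    return min(c,key=lambda t:t[0]+0.3*t[1])[2]
def go(p,a): m.move_ptp(p,best(p,a))
def line(p,**k): return m.move_straight(list(p),**k)
def w(): s=st(); return dict(t=round(s['t'],1),p=np.round(s['position'],4).tolist(),g=round(s['gripper_width'],4),gf=round(float(np.max(s['grasp_force'])),1),F=np.round(s['ft_force'],1).tolist())
E
python3 - <<'E'
from h import *
d=dict(np.load('pics/top0.npz'));W=cloud(d)
r=(abs(W[...,0]-.527)<.1)&(abs(W[...,1]-.328)<.1)
p=W[r&(W[...,2]>.09)];q=cv2.minAreaRect((p[:,:2]*1000).astype(np.float32));print(q,np.median(p[:,2]))
d=dict(np.load('pics/scene0.npz'));W=cloud(d)
r=(abs(W[...,0]-.527)<.1)&(abs(W[...,1]-.328)<.1)
p=W[r&(W[...,2]>.088)];print(cv2.minAreaRect((p[:,:2]*1000).astype(np.float32)),np.median(p[:,2]))
x,y=np.array(q[0])/1000; e=q[2] if q[1][0]>q[1][1] else q[2]-90; a=np.radians(e)-np.pi/2
print(x,y,np.degrees(a))
m.set_gripper(.06)
go([x,y,.2],a); line([x,y,.09],vel=.12,max_force=8); print(w())
m.set_gripper(0); print(w()); line([x,y,.32],vel=.2); print(w())
E
```

```text
((527.4296875, 328.5261535644531), (90.19896697998047, 15.118525505065918), 85.17424774169922) 0.0980203593784243
((532.23876953125, 326.51214599609375), (88.91581726074219, 21.451854705810547), 85.74822235107422) 0.09545790470537005
0.5274296875 0.32852615356445314 -4.825752258300773
{'t': 3.2, 'p': [0.5278, 0.3287, 0.0908], 'g': 0.0601, 'gf': 0.0, 'F': [0.3, 0.2, 0.0]}
{'t': 3.9, 'p': [0.5275, 0.3285, 0.09], 'g': 0.0156, 'gf': 30.0, 'F': [1.1, -0.7, -0.4]}
{'t': 5.2, 'p': [0.5272, 0.3284, 0.3189], 'g': 0.0159, 'gf': 30.0, 'F': [-0.3, -0.6, -1.2]}
```

```bash
cat >> h.py <<'E'
MC=np.array([.447,-.364]); MY=np.radians(4.6); MX=np.array([np.cos(MY),np.sin(MY)]); MYv=np.array([-MX[1],MX[0]])
def mp(x,y): return MC+x*MX+y*MYv
def tomat(p): r=np.asarray(p)-MC; return np.array([r@MX,r@MYv])
def offcuts(n='top',f=None,zmax=.045):
    d=snap(n,f); W=cloud(d); H,S,V=cv2.split(cv2.cvtColor(d['color'],cv2.COLOR_RGB2HSV))
    k=(H>12)&(H<30)&(S>110)&(V>90); N,l,s,c=cv2.connectedComponentsWithStats(k.astype(np.uint8)); o=[]
    for i in range(1,N):
        if s[i,4]<8: continue
        p=W[l==i]; p=p[~np.isnan(p[:,0])]
        if len(p)<5: continue
        q=np.median(p,0)
        if .25<q[0]<.8 and -.6<q[1]<-.19 and q[2]<zmax: o.append([*np.round(tomat(q[:2]),3).tolist(),round(q[2],3),int(s[i,4])])
    return o
E
python3 - <<'E'
from h import *
p=mp(-.065,.0025)
go([*p,.32],MY); print(offcuts('top','t1.png'),offcuts('scene'),w())
E
```

```text
[[0.052, -0.013, np.float64(0.017), 71], [0.035, 0.031, np.float64(0.018), 69], [-0.003, -0.037, np.float64(0.02), 67], [-0.01, 0.043, np.float64(0.018), 74]] [[-0.002, 0.04, np.float64(0.017), 34], [0.004, -0.04, np.float64(0.019), 33], [0.041, 0.028, np.float64(0.017), 33], [0.057, -0.016, np.float64(0.015), 39]] {'t': 7.8, 'p': [0.3824, -0.3664, 0.32], 'g': 0.0159, 'gf': 30.0, 'F': [0.2, 0.8, -1.0]}
```

```bash
python3 - <<'E'
from h import *
p=mp(-.065,.0025)
line([*p,.12],vel=.15); print(line([*p,.085],vel=.03,max_force=3),w())
z=st()['position'][2]+.0012
line([*p,z],vel=.03)
line([*mp(.0,.0025),z],vel=.07); line([*mp(.135,.0025),z],vel=.07); print(w())
line([*mp(.12,.0025),z],vel=.1); line([*mp(.12,.0025),.2],vel=.2); line([*mp(-.06,.0025),.32],vel=.25)
print(offcuts('top','t2.png'),offcuts('scene'),w())
E
```

```text
True {'t': 10.2, 'p': [0.382, -0.3666, 0.0918], 'g': 0.0154, 'gf': 30.0, 'F': [-0.2, 0.8, 5.0]}
{'t': 13.6, 'p': [0.5812, -0.3508, 0.0932], 'g': 0.0157, 'gf': 30.0, 'F': [0.1, -0.5, -1.6]}
[[0.158, -0.027, np.float64(0.013), 143], [0.16, 0.034, np.float64(0.013), 143]] [[0.164, -0.041, np.float64(0.013), 49], [0.164, -0.019, np.float64(0.01), 54], [0.165, 0.033, np.float64(0.011), 103]] {'t': 15.7, 'p': [0.3877, -0.366, 0.3188], 'g': 0.0158, 'gf': 30.0, 'F': [0.1, 0.4, -1.8]}
```

View pics/t2.png

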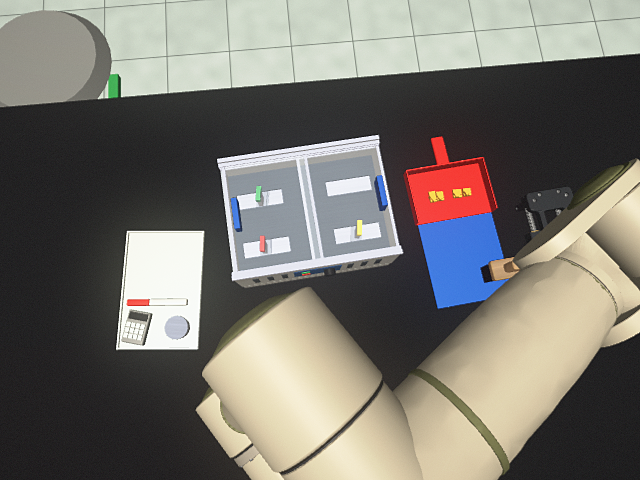

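All four offcuts are in the pan, in two pairs at (437,196) and (461,192), and the mat is clear. Next I return the brush and look at the dryer from the wrist.

```bash
python3 - <<'E'
from h import *
x,y=.5274,.3285; a=np.radians(-4.83)
go([x,y,.32],a); line([x,y,.12],vel=.2); print(line([x,y,.088],vel=.03,max_force=3),w())
m.set_gripper(.05); line([x,y,.2],vel=.2); 
m.set_gripper(.04)
go([.50,.075,.42],np.radians(3.4)+np.pi/2)
d=snap('wrist','w1.png'); np.savez('pics/w1.npz',**d); print(w(), offcuts('top','t3.png'))
print(np.round(-np.array(d['R']).T@d['t'],3), d['fovy'])
E
```

```text
True {'t': 20.3, 'p': [0.5273, 0.3284, 0.0898], 'g': 0.0159, 'gf': 30.0, 'F': [0.2, -0.5, 4.8]}
{'t': 23.3, 'p': [0.5001, 0.0756, 0.4191], 'g': 0.0404, 'gf': 0.0, 'F': [-0.9, -0.1, -0.6]} [[0.158, -0.027, np.float64(0.013), 143], [0.16, 0.034, np.float64(0.013), 143]]
[0.57  0.079 0.54 ] 71.70836822397919
```

View pics/w1.png

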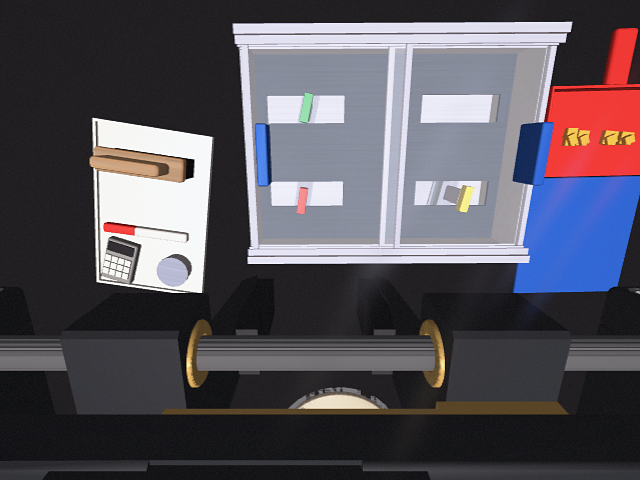

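Wrist view: pulls at (262,154) and (535,153); heads green (306,108), red (302,201) and yellow (465,199); slots centred near (306,109), (307,193), (460,108) and (452,193).

```bash
python3 - <<'E'
from h import *
ds=[dict(np.load('pics/top0.npz')),dict(np.load('pics/w1.npz'))]
def ray(d,u,v):
    R=d['R'];t=d['t'];f=foc(d);r=R.T@np.array([(u-d['cx'])/f,(v-d['cy'])/f,1]);return -R.T@t,r/np.linalg.norm(r)
def heads(d,win):
    H,S,V=cv2.split(cv2.cvtColor(d['color'],cv2.COLOR_RGB2HSV)); o={}
    for n,k in dict(green=(H>50)&(H<80)&(S>70),red=((H<8)|(H>170))&(S>70),yellow=(H>22)&(H<36)&(S>70)).items():
        k=k&(V>60); b=np.zeros_like(k);x0,y0,x1,y1=win[n];b[y0:y1,x0:x1]=1
        N,l,s,c=cv2.connectedComponentsWithStats((k&b).astype(np.uint8)); i=1+np.argmax(s[1:,4])
        P=np.argwhere(l==i)[:,::-1]
        o[n]=P
    return o
wins=[dict(green=(240,175,275,215),red=(250,230,280,258),yellow=(345,215,372,245)),dict(green=(290,85,325,130),red=(285,180,325,220),yellow=(445,175,485,220))]
hs=[heads(d,w_) for d,w_ in zip(ds,wins)]
for n in('green','red','yellow'):
    c=[h[n].mean(0) for h in hs]; (o1,r1),(o2,r2)=[ray(d,*q) for d,q in zip(ds,c)]
    A=np.stack([r1,-r2],1); s=np.linalg.lstsq(A,o2-o1,rcond=None)[0]; P=(o1+s[0]*r1+o2+s[1]*r2)/2
    for d,h in zip(ds,hs):
        q=np.array([px2w(d,u,v,.130)[:2]*1000 for u,v in h[n]],np.float32); r=cv2.minAreaRect(q); print(n,len(q),np.round(r[0],1),np.round(r[1],1),round(r[2],1))
    print('  tri',np.round(P,3),'gap',np.round(np.linalg.norm(o1+s[0]*r1-o2-s[1]*r2),4))
d=ds[1]
H,S,V=cv2.split(cv2.cvtColor(d['color'],cv2.COLOR_RGB2HSV))
k=((V>205)&(S<40)); N,l,s,c=cv2.connectedComponentsWithStats(k.astype(np.uint8))
for i in range(1,N):
    if s[i,4]>300: print(s[i].tolist())
for n,(u0,v0,u1,v1) in dict(LF=(267,95,344,122.5),LN=(271,180.5,343,205.5),RF=(421,94,498,123),RN=(415,180.5,487.5,206)).items():
    print(n,np.round(px2w(d,(u0+u1)/2,(v0+v1)/2,.08)[:2],4))
W=cloud(d); B=(H>105)&(H<125)&(S>150)
for nm,(a,b) in dict(U=(250,275),L=(510,560)).items():
    z=np.zeros_like(B);z[110:195,a:b]=1;p=W[B&z&(W[...,2]>.178)];r=cv2.minAreaRect((p[:,:2]*1000).astype(np.float32));print(nm,r,np.median(p[:,2]))
E
```

```text
green 73 [609.7  93.1] [ 8.5 33.3] 86.0
green 246 [610.1  92.6] [ 9.6 31.9] 81.4
  tri [0.61  0.093 0.132] gap 0.0004
red 79 [501.3  92.3] [ 8.2 31.7] 85.9
red 213 [502.1  91.9] [10.1 33.1] 85.5
  tri [0.502 0.092 0.128] gap 0.0006
yellow 79 [ 516.1 -110.2] [ 8.3 32.3] 83.3
yellow 248 [ 516.5 -109.5] [15.1 31.4] 83.6
  tri [ 0.516 -0.11   0.13 ] gap 0.0002
[233, 22, 339, 12, 3341]
[235, 34, 332, 222, 10541]
[538, 46, 19, 76, 407]
[420, 95, 73, 28, 1938]
[267, 96, 37, 28, 915]
[308, 96, 37, 27, 870]
[93, 118, 119, 175, 12755]
[94, 168, 91, 125, 414]
[271, 181, 72, 25, 1554]
[414, 181, 22, 24, 415]
[437, 181, 44, 24, 475]
[248, 256, 282, 8, 1914]
[303, 396, 50, 12, 437]
LF [0.6135 0.0946]
LN [0.5045 0.0867]
RF [ 0.626  -0.1046]
RN [ 0.5164 -0.113 ]
U ((555.5904541015625, 134.57058715820312), (61.933101654052734, 12.166240692138672), 3.7217462062835693) 0.18305670725709994
L ((575.0100708007812, -157.24734497070312), (62.8331413269043, 12.62669849395752), 4.347625255584717) 0.1836889059823828
```

```bash
cat >> h.py <<'E'
DC=np.array([.5651,-.0091]); DY=.065; DX=np.array([np.cos(DY),np.sin(DY)]); DYv=np.array([-DX[1],DX[0]])
def dp(x,y): return DC+x*DX+y*DYv
def todry(p): r=np.asarray(p)-DC; return np.array([r@DX,r@DYv])
def slide(y0,y1,x=0.,z=.185,over=0.):
    "grip a pull at dryer y0, slide to y1 (pushing up to `over` further against a stop)"
    go([*dp(x,y0),.26],DY+np.pi/2); m.set_gripper(.045)
    print('dn',line([*dp(x,y0),z],vel=.1,max_force=8))
    m.set_gripper(0); print(w())
    s=line([*dp(x,y1+over),z],vel=.09,max_force=14); print('slid',s,w(),todry(st()['position'][:2]).round(4))
    m.set_gripper(.045); line([*st()['position'][:2],.27],vel=.2)
E
python3 - <<'E'
from h import *
print(todry([.5556,.1346]),todry([.575,-.1572]))
slide(.144,.0165,x=-.0)
E
```

```text
[-0.00014601  0.14401361] [ 0.00025937 -0.1484303 ]
dn False
{'t': 25.9, 'p': [0.5558, 0.1347, 0.1851], 'g': 0.0115, 'gf': 30.0, 'F': [-0.2, -0.2, 0.7]}
slid False {'t': 27.5, 'p': [0.564, 0.0078, 0.1851], 'g': 0.0116, 'gf': 30.0, 'F': [0.6, 3.3, 3.7]} [0.0001 0.0169]
```

```bash
cat >> h.py <<'E'
def fetch(head,slot,th0,th1=0.,z=.137):
    "head, slot in world xy; th0->th1 closing angle in dryer frame (deg)"
    a0,a1=DY+np.radians(th0),DY+np.radians(th1); q0=np.array(st()['joint_positions']); c=[]
    for k in(0,np.pi,-np.pi):
        q=m.solve_ik([*head,.26],down(a0+k)); r=m.solve_ik([*slot,z],down(a1+k))
        if q is not None and r is not None and abs(r[5]-q[5])<2.2: c.append((abs(q[5]-q0[5])+abs(r[5]),k,q[5],r[5]))
    print(c); k=min(c)[1]
    m.move_ptp([*head,.26],down(a0+k)); m.set_gripper(.045)
    s=line([*head,z],vel=.12,max_force=6); print('dn',s,w())
    if s: return False
    m.set_gripper(0); print('grip',w())
    n=6
    for i in range(1,n+1):
        f=i/n; p=np.array(head)*(1-f)+np.array(slot)*f
        m.move_ptp([*p,z],down(a0+k+f*(a1-a0)))
    print('turned',w())
    s=line([*slot,z+.062],vel=.06,max_force=5); print('lift',s,w())
    if s: return False
    line([*slot,.31],vel=.2); print(w()); return True
E
python3 - <<'E'
from h import *
ok=fetch([.502,.092],[.5045,.0867],70)
d=snap('wrist','w2.png'); snap('scene','s2.png')
E
```

```text
[(np.float64(2.770516401996185), 0, np.float64(-1.3353727994931197), np.float64(-0.12400526274111145))]
dn False {'t': 32.4, 'p': [0.5023, 0.092, 0.1376], 'g': 0.045, 'gf': 0.0, 'F': [-0.6, -0.4, 1.0]}
grip {'t': 33.0, 'p': [0.502, 0.092, 0.1371], 'g': 0.0097, 'gf': 30.0, 'F': [-0.7, 0.2, 1.2]}
turned {'t': 34.9, 'p': [0.5045, 0.0867, 0.1371], 'g': 0.0096, 'gf': 30.0, 'F': [-0.0, 0.1, 3.4]}
lift True {'t': 35.1, 'p': [0.5038, 0.0867, 0.1381], 'g': 0.0096, 'gf': 30.0, 'F': [0.4, 1.1, -1.0]}
```

View pics/w2.png

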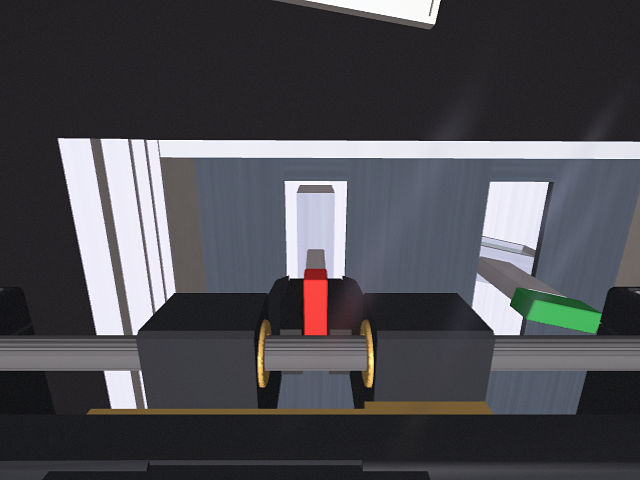

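The red carrier (head at (315,300)) is lined up and centred in its slot. The stop came from the unloading force alone, so I continue the lift.

```bash
sed -i 's|    s=line(\[\*slot,z+.062\],vel=.06,max_force=5)|    line([*slot,z+.002],vel=.02); s=line([*slot,z+.062],vel=.06,max_force=7)|' h.py
cat >> h.py <<'E'
def place(xm,ym=0.,hz=.31):
    "set the held carrier on the mat, closing along mat x"
    p=mp(xm,ym); go([*p,hz],MY); line([*p,.135],vel=.2)
    s=line([*p,.105],vel=.03,max_force=3); print('down',s,w())
    z=st()['position'][2]; m.set_gripper(.026); line([*p,z+.05],vel=.1); line([*p,hz],vel=.25); print(w())
E
python3 - <<'E'
from h import *
s=[.5045,.0867]
line([*s,.140],vel=.02); r=line([*s,.20],vel=.06,max_force=7); print(r,w())
if not r:
    line([*s,.32],vel=.2); print(w()); place(.06,hz=.32); snap('top','t4.png')
E
```

```text
False {'t': 36.6, 'p': [0.5043, 0.0867, 0.1996], 'g': 0.0096, 'gf': 30.0, 'F': [0.0, -0.9, -1.5]}
{'t': 37.4, 'p': [0.5041, 0.0867, 0.3187], 'g': 0.0097, 'gf': 30.0, 'F': [0.1, 0.0, -2.0]}
down True {'t': 40.8, 'p': [0.5069, -0.3591, 0.1129], 'g': 0.0095, 'gf': 30.0, 'F': [0.1, 0.4, 2.3]}
{'t': 42.7, 'p': [0.5066, -0.359, 0.3181], 'g': 0.0259, 'gf': 0.0, 'F': [-0.2, -0.4, -0.6]}
```

View pics/t4.png

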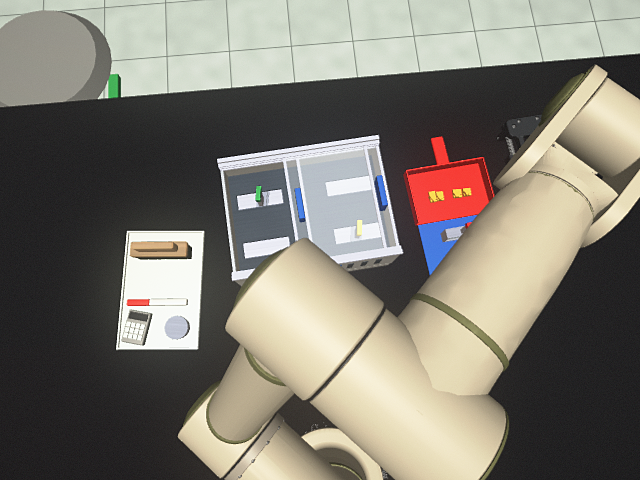

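Red stands on the mat near (457,233), and its set-down height agrees (24 mm below the chamber grip). Green next.

```bash
python3 - <<'E'
from h import *
if fetch([.610,.0928],[.6135,.0946],-70):
    place(0.0); d=snap('top','t5.png'); print(offcuts('scene'))
E
```

```text
[(np.float64(2.1037391496836992), 0, np.float64(1.1180826644186652), np.float64(-0.10047528168462438))]
dn False {'t': 46.1, 'p': [0.6104, 0.0928, 0.1378], 'g': 0.0451, 'gf': 0.0, 'F': [-0.4, -0.1, 1.4]}
grip {'t': 46.7, 'p': [0.61, 0.0928, 0.1371], 'g': 0.0098, 'gf': 30.0, 'F': [-0.2, -0.0, 0.9]}
turned {'t': 48.6, 'p': [0.6136, 0.0946, 0.1371], 'g': 0.0098, 'gf': 30.0, 'F': [0.0, -0.1, 2.8]}
lift False {'t': 50.0, 'p': [0.6133, 0.0946, 0.1985], 'g': 0.0095, 'gf': 30.0, 'F': [-0.2, 0.5, -2.0]}
{'t': 50.7, 'p': [0.6132, 0.0946, 0.3084], 'g': 0.0098, 'gf': 30.0, 'F': [0.7, -1.2, -2.4]}
down True {'t': 54.2, 'p': [0.447, -0.3639, 0.1129], 'g': 0.0094, 'gf': 30.0, 'F': [0.0, 0.1, 2.4]}
{'t': 56.0, 'p': [0.4467, -0.3637, 0.3081], 'g': 0.026, 'gf': 0.0, 'F': [0.0, -1.7, -0.4]}
[[0.164, -0.031, np.float64(0.012), 104], [0.165, 0.031, np.float64(0.011), 105]]
```

```bash
python3 - <<'E'
from h import *
slide(.0168,.150,over=.012)
slide(-.1484,-.0165)
d=snap('wrist','w3.png'); snap('scene','s3.png')
E
```

```text
dn False
{'t': 59.5, 'p': [0.564, 0.0079, 0.1851], 'g': 0.0116, 'gf': 30.0, 'F': [0.3, 2.7, 0.8]}
slid True {'t': 60.9, 'p': [0.5553, 0.1417, 0.1851], 'g': 0.0118, 'gf': 30.0, 'F': [-1.0, -3.6, 3.4]} [-0.      0.1512]
dn False
{'t': 65.0, 'p': [0.5748, -0.1572, 0.1851], 'g': 0.0118, 'gf': 30.0, 'F': [0.6, -0.1, 0.5]}
slid False {'t': 66.6, 'p': [0.5662, -0.0256, 0.1851], 'g': 0.0115, 'gf': 30.0, 'F': [-0.7, 1.3, 4.4]} [-0.     -0.0165]
```

View pics/s3.png

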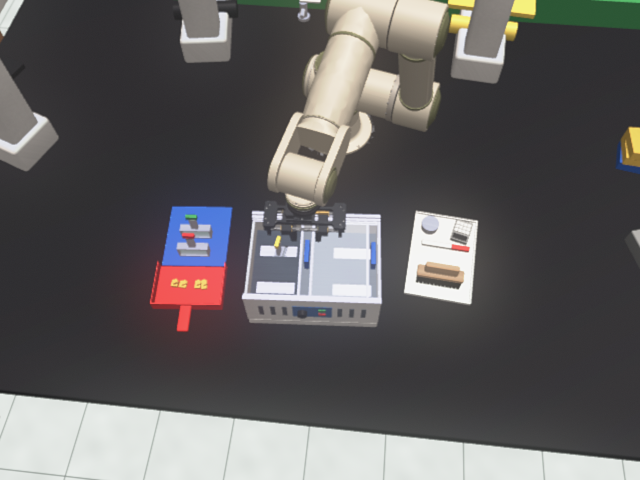

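Upper lid is home, lower lid open. Green (191,218) and red (188,237) stand on the mat, and the offcuts are still in the pan. Yellow (277,243) is next.

```bash
python3 - <<'E'
from h import *
if fetch([.5163,-.1098],[.5164,-.113],-70):
    place(-.06); slide(-.0165,-.150,over=-.012)
    print(offcuts('scene')); snap('scene','s4.png')
E
```

```text
[(np.float64(3.114925007610582), 0, np.float64(0.725033215314876), np.float64(-0.5022489141143964))]
dn False {'t': 71.6, 'p': [0.5166, -0.1099, 0.1377], 'g': 0.0451, 'gf': 0.0, 'F': [-0.1, -1.1, 0.1]}
grip {'t': 72.2, 'p': [0.5163, -0.1098, 0.1371], 'g': 0.0097, 'gf': 30.0, 'F': [-0.6, 0.2, 0.7]}
turned {'t': 74.1, 'p': [0.5165, -0.113, 0.1371], 'g': 0.0101, 'gf': 30.0, 'F': [-0.8, -0.3, 2.9]}
lift False {'t': 75.5, 'p': [0.5162, -0.1129, 0.1986], 'g': 0.0097, 'gf': 30.0, 'F': [0.3, -0.2, -2.2]}
{'t': 76.2, 'p': [0.5161, -0.1129, 0.3086], 'g': 0.0099, 'gf': 30.0, 'F': [1.2, -0.3, -1.1]}
down True {'t': 79.0, 'p': [0.3872, -0.3687, 0.1129], 'g': 0.0101, 'gf': 30.0, 'F': [0.8, 0.0, 1.9]}
{'t': 80.9, 'p': [0.3869, -0.3685, 0.3082], 'g': 0.0261, 'gf': 0.0, 'F': [-0.0, -0.1, 0.2]}
dn False
{'t': 84.3, 'p': [0.5662, -0.0256, 0.1851], 'g': 0.0118, 'gf': 30.0, 'F': [-0.6, 0.1, 1.9]}
slid True {'t': 85.6, 'p': [0.5748, -0.1579, 0.185], 'g': 0.0116, 'gf': 30.0, 'F': [-0.3, 2.9, 4.9]} [ 0.     -0.1491]
[[0.165, -0.029, np.float64(0.012), 104], [0.165, 0.031, np.float64(0.011), 105]]
```

```bash
python3 - <<'E'
from h import *
go([.36,-.05,.40],DY+np.pi/2)
d=snap('wrist'); 
for n in('top','scene','wrist'):
    d=snap(n,n+'F.png'); W=cloud(d); H,S,V=cv2.split(cv2.cvtColor(d['color'],cv2.COLOR_RGB2HSV)); B=(H>105)&(H<125)&(S>150)&(W[...,2]>.176)
    for s in(1,-1):
        p=W[B&(s*W[...,1]>0)]; 
        if len(p)>10: print(n,todry(np.array(cv2.minAreaRect((p[:,:2]*1000).astype(np.float32))[0])/1000).round(4))
print(w())
E
```

```text
top [0.0002 0.1508]
top [ 0.0008 -0.1481]
scene [ 0.0039 -0.1488]
{'t': 88.2, 'p': [0.3605, -0.0503, 0.3994], 'g': 0.045, 'gf': 0.0, 'F': [-0.7, -0.0, 0.5]}
```

View pics/sceneF.png

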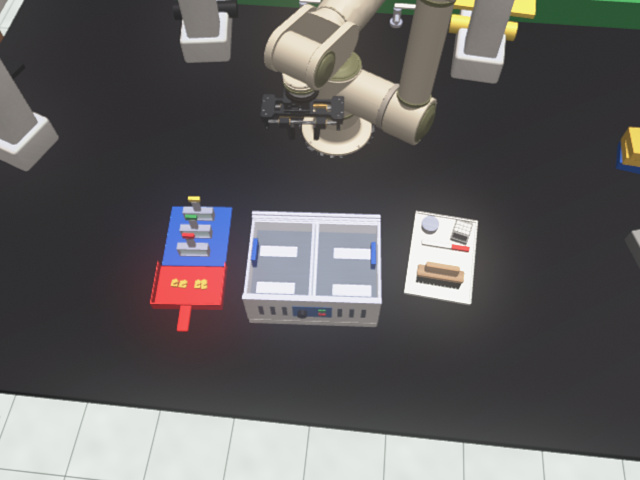

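View pics/topF.png

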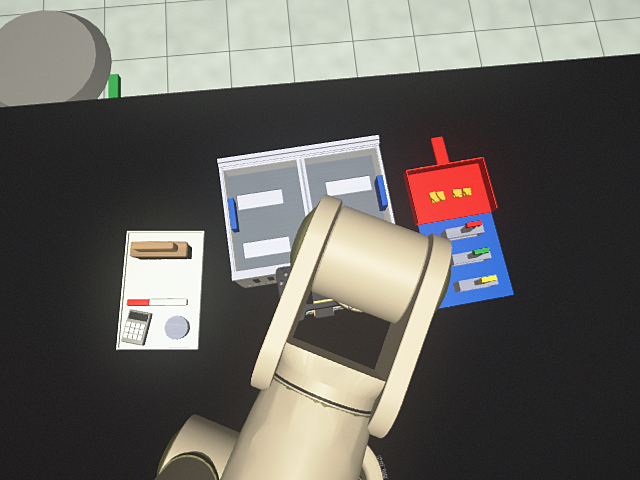

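Both views agree. The three carriers stand on the mat (about (468,228), (476,255) and (482,282) from the top), the offcuts are in the pan, and the pulls are 299 mm apart (home). The brush and the other tray items are in place.

```bash
python3 -c "
from h import *
print(m.sign_off())"
```

```text
the job is handed in; nothing more can be done
None
```

The job is handed in at about 88 s on the robot clock: all four offcuts are in the dustpan, the three carriers stand on the mat, both lids are home, the brush is back on the tray, and the other tray items were left alone; the judge's verdict was not shown.

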